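# Lock the acid bottle in its holder and open its push-and-turn cap

## Task

Before the carbonate test on the cores, lock the acid bottle in its holder: take the red-knobbed pin out of the wooden tool block and push it down through the fork and the gate's lug until its head sits on the fork. Then open the bottle: press the white safety cap down, keep it pressed while you turn it anticlockwise until its lugs come free, lift it off and finish while still holding it in the gripper, level and a few centimetres straight above the bottle's mouth. Leave the pin seated, the bottle standing in its holder and everything else on the bench where it is.

Things in the scene. Friction and masses are not known exactly. Their poses are not given: they have to be found in the camera images.
- holder: Metal bottle holder fixed to the bench: dark base plate 100 x 154 x 8 mm, bright back plate (+x) up to 95 mm and cheeks (+-y) up to 78 mm high round a square pocket, a blue gate bar across the front (-x). Origin on the bench under the bottle's axis, z up. The fork stands at x -40, y -72 mm: two 8 mm plates one above the other, the gate's lug between them.
- fork_seat (a point): Centre of the upright hole (12.4 mm wide) in the fork's upper face, 86 mm above the bench, where the pin's head must sit; axes as the holder's. The hole runs on in line through the gate's lug and the lower fork plate, 36 mm in all, free below. The fork is 36 mm square; the bottle is 40 mm off to +y: fingers closing along the holder's x have room.
- gate (a joint): Blue gate bar of the holder, swings on an upright hinge at the holder's front left; 0 is shut (as it starts, holes in line), grows in rad as it swings open to the front.
- pin: Headed locking pin, 50 to 80 g: red cylindrical knob (the head) 22 mm across and 28 mm tall on a steel shank 10 mm across and 42 mm long with a tapered foot. Origin at the centre of the knob's flat underside; z points up along the knob, the shank runs to z -42 mm. It starts upright in one of the three holes of the tool block, its knob resting on the block's top.
- tool_block: Wooden block fixed to the bench, 50 (x) x 160 (y) x 50 mm tall, with three upright holes in a row along its y axis at y -52, 0 and 52 mm, which hold the pin and the two punches. Origin at the centre of its underside, z up.
- bottle: Square amber plastic bottle, 64 mm wide and 104 mm to the shoulder, 0.3 to 0.6 kg, standing loose in the holder's pocket (about 1 mm play each side). Origin at the centre of its underside (8 mm above the bench), z up. Its round neck (36 mm across) has three outward lugs.
- bottle_mouth (a point): Centre of the bottle's mouth rim, 145 mm above the bottle's underside (153 mm above the bench).
- cap: White ribbed push-and-turn cap, 52 mm across and 34 mm tall, 36 g, with a short red mark on its top. Origin at the centre of its lower rim, z up; closed, its origin is 121 mm above the bottle's underside and its x axis lies along the bottle's. Three lugs inside it hook behind teeth under the lugs of the neck; a spring in the cap keeps it up against them. Unpressed it does not turn.
- punch_a: Bystander: sampling punch with yellow handle 17 mm across and 45 mm tall, upright in the tool block; origin at the handle's underside.
- punch_b: Bystander: sampling punch with blue handle 17 mm across and 45 mm tall, upright in the tool block; origin at the handle's underside.
- colour_meter: Bystander: grey hand-held colour meter with a small display, 85 x 190 x 63 mm, lying at the back; origin at the centre of its underside.
- carton: Bystander: yellow carton 55 x 165 x 50 mm; origin at the centre of its underside.
- tape_roll: Bystander: grey roll of tape 52 mm across and 19 mm tall, lying flat; origin at the centre of its underside.
- spatula: Bystander: steel spatula about 200 mm long with a handle, lying flat; origin under its middle.
- pencil: Bystander: green pencil 180 mm long, 7 mm thick, lying flat; origin under its middle.
- cap_top (a point): Centre of the cap's flat top. About 9 N presses the cap down the 3.3 mm that clears the teeth; its hard stop comes after 5 mm (10 N). Kept pressed, it turns anticlockwise seen from above; it is free to lift from 46 to 84 degrees of turn (aim for 65), and a stop blocks it at 88. Freed, the spring raises it about 2 mm; lift it straight.
Things that resemble listed ones, but are neither listed nor needed, are in the scene too. Of the things like the cap, leave any that is black; of the rest the larger one is meant.

How it is judged:
On the way, in this order (a step that is already met when the one before it is completed fails the run):
1. the pin is through fork and lug, its head seated on the fork (z of pin in the frame of fork_seat below 0.003 m and horizontal distance between pin and fork_seat below 0.004 m and angle between pin's own z axis and vertical below 0.12 rad), for 0.2 s.
2. the cap is pressed down on the bottle, not yet turned (z of cap in the frame of bottle below 0.1187 m and angle between the x axis of cap and the x axis of bottle, either way round below 0.3 rad), for 0.05 s.
3. the cap is turned until its lugs are clear, still down on the neck (z of cap in the frame of bottle below 0.127 m and angle between the x axis of cap and the x axis of bottle, either way round above 0.74 rad), for 0.05 s.
At the end, for the whole second after the job is handed in: The gripper holds the cap still and clear of all else: rim 15 to 130 mm above the mouth, within 30 mm sideways, tilt under 0.3 rad. The pin is released, head within 3 mm of the fork face, 4 mm of the hole centre; gate shut (0.05 rad); bottle upright in its pocket (6 mm sideways, 4 mm up) (all of step 1 and z of cap in the frame of bottle_mouth between 0.015 and 0.13 m and horizontal distance between cap and bottle_mouth below 0.03 m and angle between cap's own z axis and vertical below 0.3 rad and contact force between cap and the fingers above 2 N and contact force between cap and bottle below 0.2 N and contact force between cap and holder below 0.2 N and linear speed of cap below 0.03 m/s and z of bottle in the frame of holder below 0.012 m and horizontal distance between bottle and holder below 0.006 m and angle between bottle's own z axis and vertical below 0.08 rad and value of joint gate below 0.05 rad and contact force between pin and the fingers below 0.2 N); the arm keeps its last pose, push and grip.
It fails at once if the bottle is lifted or tipped in its holder (z of bottle in the frame of holder above 0.023 m or angle between bottle's own z axis and vertical above 0.2 rad).
It fails at once if another thing on the bench is moved by more than 2 cm (distance of any of punch_a, punch_b, colour_meter, carton, tape_roll, spatula, pencil from where it was at the start of the episode above 0.02 m).
It also fails if it takes over 58 s, if anything falls off the work surface, if the arm or the gripper's body presses on something with over 40 N, if the wrist force passes 120 N, or if a joint passes its speed limit or range.

## Robot

A 7-joint arm with a two-finger parallel gripper is mounted at the origin on the work surface. World frame = base frame: x ahead of the robot, y to its left, z up, the work surface at z = 0. Lengths are in m, angles in rad, forces in N, time in s.
With the tool pointing down it reaches from about 0.425 to 0.925 m from the base axis. Payload 6.8 kg.
Tool frame: the origin (TCP) lies at the very end of the fingers, on their centre line; the grasp point (between the pads) lies bot.grip_point_offset behind it (bot.grip_point_offset is the distance from the TCP to the grasp point, in m); z points along the fingers, y is the line along which they close (so a half turn about z gives the same grasp; the last joint's range is limited). The gripper opens to 85 mm and grips with 20 to 120 N. Pads are 22 mm wide; open, the fingers measure 114 mm over their backs; the gripper's body (76 mm by 85 mm) begins 54 mm behind the grasp point. The pads swing forward as they close: fully open they stand 13 mm farther back than shut.
Start: joints at [1.226, 0.477, 0.022, 1.555, -0.011, 1.109, -0.083], TCP at [0.158, -0.656, 0.231] pointing down, gripper open.
Joint ranges: [-2.96, 2.96], [-0.34, 2.1], [-1.41, 1.46], [0.24, 2.44], [-1.37, 4.51], [0.17, 1.92], [-2.96, 2.96]. Speed limits (rad/s): [2.39, 2.39, 3.14, 3.14, 3.14, 3.14, 3.14].

## Interface

Orientations are given as a unit quaternion [w, x, y, z].
In Python, from station import bot, imaging gives the robot as it stands. The module is installed in compiled form; this text tells all that it offers.
- The arm moves only by the tool carry_out, never from a script. Its argument "targets" is one flat list of numbers, 5 for each row, row after row: the closure in counts, from 0 (fully open) to 255 (shut), then the shift along the world's x, y, z in mm, then the turn about the world's z in degrees. A call has 1 to 20 rows; each row shifts and turns the commanded pose from where the row before left it; what a row does not reach is not made up. A row lasts 1/10 s, in which the tool goes at most 50 mm and 8.59 degrees, less where a joint would pass 70% of its speed; a pose out of reach is approached as far as the arm can. A call is refused whole if a number of a shift passes 50 or a number of a turn 8.59, either way. A call with a gripper value outside its range is refused whole. The fingers move at their own pace and stop on an object; "newtons" is the grip in N (left out, the last holds). Time passes only in rows, so rows that do not move let the fingers close. It gives the time, the measured TCP pose, the force, the opening and the grip force at its end, in the units of the state.
- bot.get_obs(): the state, without advancing time (a new reading comes with each control period).
- imaging.read_camera(name): name is "scene" or "top"; returns a dict with "frame" (420x560x3 uint8, red, green, blue), "fov_y" (degrees; the focal length in pixels is half the picture's height over the tangent of half this angle, whatever the lens; pixels are square), "cx", "cy" (the principal point, pixels), "pose" (4x4, takes a point from camera to world coordinates). Camera axes: x right, y up, looking along -z (the intrinsics and any distortion apply to the point x, -y, -z); pixel columns grow to the right and rows downward; lengths in m; the calibration is good to about 2 mm. A picture is of the moment at which its call begins. There is no depth.
- bot.hand_in(): hands the job in; it is judged then, once.
The state is a dict: "t": time; "q": joint angles; "joint_vel": joint speeds; "joint_torque": joint torques, N m; "eef_pos": TCP position; "tool_rot": TCP orientation; "contact_force": force on the tool from outside, world axes, zero at the start; "torque": the same for the moment, N m; "gripper_width": opening from 0.0 (shut) to 1.0 (fully open); "grasp_force": force on a finger pad.
Only numpy, scipy, OpenCV 4.12 (cv2) and the standard library are available. Lean on these libraries where they do the work, as an engineer would, in place of code of your own. Each camera call takes 0.05 s, during which the arm holds its last target. There are 200 camera calls.

## Working session

There is one attempt and no reset: what is moved stays moved. The work goes in short steps, Python scripts to look and compute and a tool call to move; the robot and the scene stay as the last step left them, time stands still between calls to the robot, and variables do not carry over. Pictures are saved under pics/ and viewed, at most 10 in all, crops included, and the job is handed in when it is done.

Besides the shell and the picture viewer there is one more tool, called after "Emit:" in YAML: its name, and indented under it one key for each argument. carry_out: Moves the arm, as the interface text tells. Its arguments: {"type":"object","properties":{"targets":{"type":"array","items":{"type":"number"}},"newtons":{"type":"number"}},"required":["targets"]}

```bash
mkdir -p pics; cat > h.py <<'E'
import numpy as np, cv2
from station import bot, imaging
def cam(n):
    c=imaging.read_camera(n); c['f']=c['frame'].shape[0]/2/np.tan(np.radians(c['fov_y'])/2); return c
def ray(c,u,v):
    P=np.array(c['pose']); d=P[:3,:3]@np.array([(u-c['cx'])/c['f'],-(v-c['cy'])/c['f'],-1]); return P[:3,3],d
def onz(c,u,v,z):
    o,d=ray(c,u,v); return o+d*(z-o[2])/d[2]
def proj(c,p):
    P=np.array(c['pose']); q=P[:3,:3].T@(np.array(p)-P[:3,3]); return c['cx']+c['f']*q[0]/-q[2], c['cy']-c['f']*q[1]/-q[2]
def two(c1,p1,c2,p2):
    o1,d1=ray(c1,*p1);o2,d2=ray(c2,*p2)
    A=np.stack([d1,-d2],1);s=np.linalg.lstsq(A,o2-o1,rcond=None)[0]
    a,b=o1+s[0]*d1,o2+s[1]*d2; return (a+b)/2,np.linalg.norm(a-b)
E
python3 - <<'E'
from h import *
for n in('scene','top'):
    c=cam(n); print({k:v for k,v in c.items() if k!='frame'})
    cv2.imwrite(f'pics/{n}0.png',cv2.resize(c['frame'][...,::-1],(784,588),interpolation=cv2.INTER_CUBIC))
o=bot.get_obs(); print(o, bot.grip_point_offset)
E
```

```text
{'fov_y': 43.16930884358091, 'cx': 286.8773287086245, 'cy': 203.56686060051737, 'pose': array([[-0.86408577, -0.36954763,  0.341746  ,  1.01975982],
       [ 0.50314128, -0.61484618,  0.60729978,  0.81587141],
       [-0.01430497,  0.69670562,  0.71721451,  1.07893528],
       [ 0.        ,  0.        ,  0.        ,  1.        ]]), 'f': np.float64(530.814776122106)}
{'fov_y': 45.48497076560576, 'cx': 284.2937917598379, 'cy': 206.95518906986175, 'pose': array([[ 1.99721105e-02,  9.87678882e-01, -1.55214497e-01,
         3.28278036e-01],
       [-9.99800486e-01,  1.97797633e-02, -2.78370412e-03,
         1.65097536e-02],
       [ 3.20700231e-04,  1.55239126e-01,  9.87876870e-01,
         1.51898748e+00],
       [ 0.00000000e+00,  0.00000000e+00,  0.00000000e+00,
         1.00000000e+00]]), 'f': np.float64(500.97739145041254)}
{'t': 0.1, 'q': array([ 1.22590696,  0.4777183 ,  0.02234305,  1.55634447, -0.01149435,
        1.10930052, -0.08311334]), 'joint_vel': array([ 0.00088563, -0.00138206, -0.0001088 , -0.00117257, -0.00081742,
        0.0018318 , -0.00076716]), 'joint_torque': array([ 4.36627612e-03, -5.97758317e+01,  1.61363259e+00, -2.81951916e+01,
        1.27915386e-02,  5.14269836e-03,  1.95060778e-05]), 'eef_pos': array([ 0.15820649, -0.65565173,  0.2304258 ]), 'tool_rot': array([-8.05753338e-04,  9.92998669e-01,  1.18122683e-01, -1.58583485e-04]), 'contact_force': array([-0.3477347 ,  0.30609809, -0.03294214]), 'torque': array([-0.02321282,  0.02418086,  0.00558657]), 'grasp_force': 0.0, 'gripper_width': 1.0033286920878837} 0.0187
```

View pics/scene0.png

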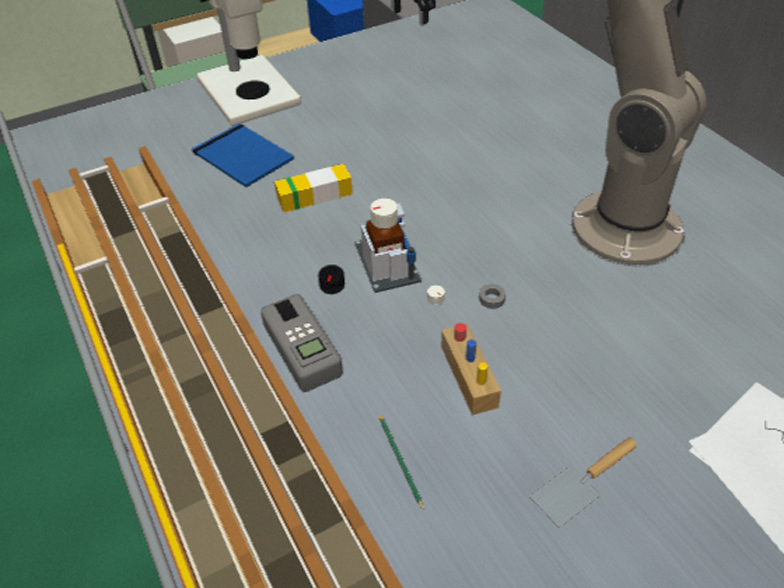

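View pics/top0.png

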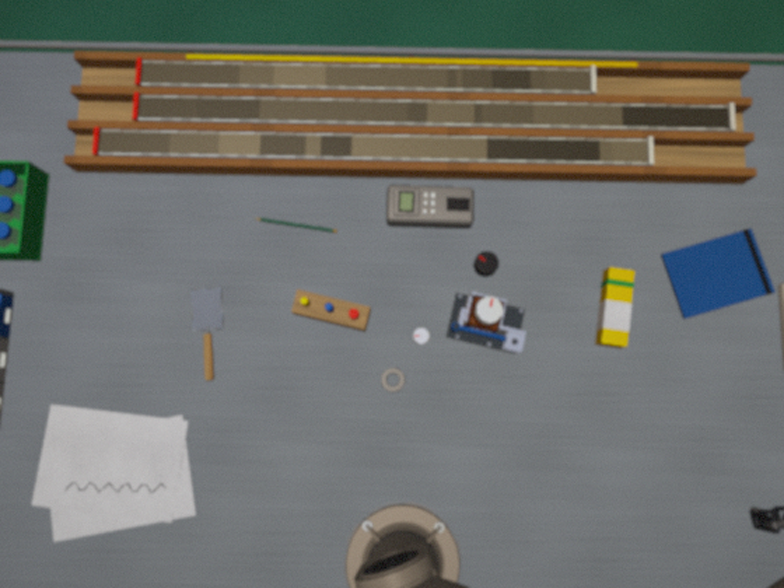

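The scene view shows the red knob at (460,331), the white cap with its mark at (383,212), and the small decoy cap at (436,294). In the top view the knob is at (354,314), the cap at (490,310) and the fork hole at about (515,341). I'll measure these next.

```bash
python3 - <<'E'
from h import *
T=cam('top');S=cam('scene')
def mask(c,lo,hi,box):
    h=cv2.cvtColor(c['frame'],cv2.COLOR_RGB2HSV); m=cv2.inRange(h,np.array(lo),np.array(hi))
    if lo[0]==0 and lo[1]>50: m|=cv2.inRange(h,np.array((170,lo[1],lo[2])),np.array((180,255,255)))
    z=np.zeros_like(m); x0,x1,y0,y1=[int(b/1.4) for b in box]; z[y0:y1,x0:x1]=m[y0:y1,x0:x1]; return z
def blob(m):
    n,l,s,cc=cv2.connectedComponentsWithStats(m); i=1+np.argmax(s[1:,4]); return cc[i],s[i]
R=((0,120,60),(8,255,255))
for n,c,b in(('top',T,(335,375,295,335)),('scene',S,(445,480,315,348))):
    p,s=blob(mask(c,*R,b)); print('knob',n,p,s)
    if n=='top': kt=p
    else: ks=p
print('knob 2view',two(T,kt,S,ks),'top onz .075',onz(T,*kt,.073))
for n,col,b in(('blue',((100,120,40),(125,255,255)),(318,340,298,318)),('yel',((20,120,60),(35,255,255)),(293,318,290,312))):
    p,s=blob(mask(T,*col,b)); print(n,p,onz(T,*p,.09))
W=((0,0,165),(180,50,255))
p,s=blob(mask(T,*W,(470,510,285,330))); print('cap top',p,s,onz(T,*p,.158)); pt=p
p2,s=blob(mask(S,*W,(365,402,195,230))); print('cap scene',p2,s,two(T,p,S,p2))
m,_=blob(mask(T,*R,(470,510,285,330))); print('mark',m,onz(T,*m,.163)-onz(T,*p,.163))
p,_=blob(mask(T,(0,0,165),(180,60,255),(410,432,324,346)));print('decoy',onz(T,*p,.02))
x0,y0=310,195
im=cv2.resize(T['frame'][y0:y0+65,x0:x0+75,::-1],None,fx=8,fy=8,interpolation=cv2.INTER_CUBIC)
x1,y1=200,195
im2=cv2.resize(T['frame'][y1:y1+45,x1:x1+75,::-1],None,fx=8,fy=8,interpolation=cv2.INTER_CUBIC)
cv2.imwrite('pics/fork.png',im)
x1,y1=245,130
im2=cv2.resize(S['frame'][y1:y1+80,x1:x1+100,::-1],None,fx=7,fy=7,interpolation=cv2.INTER_CUBIC);cv2.imwrite('pics/forks.png',im2)
E
```

```text
knob top [252.27083333 223.625     ] [249 220   8   8  48]
knob scene [328.37234043 236.88297872] [325 231   8  13  94]
knob 2view (array([0.50599222, 0.11267199, 0.06595173]), np.float64(0.0014464821120839105)) top onz .075 [0.50457143 0.11266074 0.073     ]
blue [234.58823529 219.11764706] [0.51453132 0.16277048 0.09      ]
yel [217.02 214.56] [0.52675029 0.21383065 0.09      ]
cap top [349.39840637 220.62948207] [341 211  19  19 251] [ 0.50778775 -0.15865719  0.158     ]
cap scene [275.32568807 147.46788991] [264 141  23  14 218] (array([ 0.50584761, -0.157023  ,  0.16397626]), np.float64(0.0028341252294693015))
mark [340.5 212.5] [0.02193029 0.02433099 0.        ]
decoy [ 0.466506   -0.02982739  0.02      ]
```

View pics/fork.png

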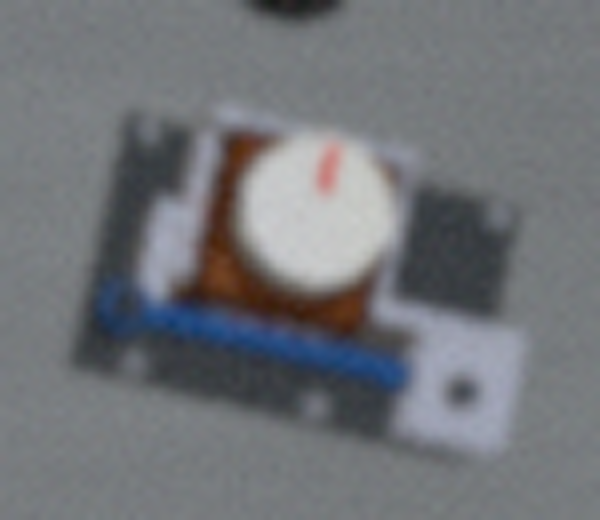

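View pics/forks.png

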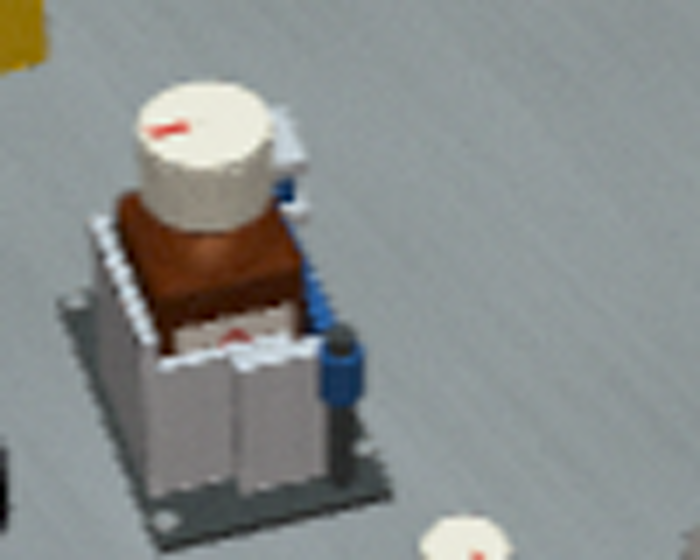

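The crops show the fork hole at crop (461,390), full frame (367.6,243.8), the fork square around it, and the cap's mark pointing along the holder's +x. I'll compute the hole position and the holder yaw.

```bash
python3 - <<'E'
from h import *
T=cam('top');S=cam('scene')
g=cv2.cvtColor(T['frame'],cv2.COLOR_RGB2GRAY).astype(float)
w=g[240:248,364:372]; w=np.clip(170-w,0,None); w[w<25]=0
y,x=np.mgrid[240:248,364:372]; hp=((w*x).sum()/w.sum(),(w*y).sum()/w.sum())
print('hole',hp,onz(T,*hp,.086))
q=lambda a,b,z:onz(T,310+a/8-.45,195+b/8-.45,z)[:2]
F=[q(*p,.086) for p in((527,330),(505,455),(393,435))]; print('fork',F,'centre',(F[0]+F[2])/2)
B=[q(*p,.008) for p in((130,113),(520,203),(72,367),(465,455))]
ang=lambda v:np.degrees(np.arctan2(v[1],v[0]))
print('base',B,'yaw', ang(B[0]-B[2]),ang(B[0]-B[1])-90)
m=(cv2.inRange(cv2.cvtColor(T['frame'],cv2.COLOR_RGB2HSV),(95,130,60),(125,255,255)))[225:247,320:364]
ys,xs=np.nonzero(m); vx,vy,_,_=cv2.fitLine(np.stack([xs,ys],1).astype(np.float32),2,0,.01,.01).ravel(); a=onz(T,340,237,.07);b=onz(T,340-30*vx,237-30*vy,.07); print('gate yaw',ang((b-a)[:2])-90)
print('cap',two(T,(349.3,220.9),S,(274.3-.4,148.7-.4)))
k=onz(T,252.27,223.62,.073)[:2]
# predictions: fork from cap
for yw in(-9,-10,-11,-12,-13):
    r=np.radians(yw);R=np.array([[np.cos(r),-np.sin(r)],[np.sin(r),np.cos(r)]]); print(yw,onz(T,349.3,220.9,.162)[:2]+R@[-.04,-.072])
for bx in((0.5145,.1628),): print('block yaw',ang(np.array([.5267,.2138])-k)-90)
o=bot.get_obs();print(o['eef_pos'],o['t'])
E
```

```text
hole (np.float64(367.22690582959643), np.float64(243.637668161435)) [ 0.45190316 -0.21894038  0.086     ]
fork [array([ 0.47488946, -0.24259174]), array([ 0.42995133, -0.23436947]), array([ 0.43628696, -0.1944161 ])] centre [ 0.45558821 -0.21850392]
base [array([ 0.56290789, -0.10597056]), array([ 0.53126275, -0.25443483]), array([ 0.46540812, -0.08475927]), array([ 0.43518454, -0.23297117])] yaw -12.27358031520248 -12.032522819030774
gate yaw -11.525805263111081
cap (array([ 0.50725952, -0.15848954,  0.16012488]), np.float64(0.0012344897141495102))
-9 [ 0.45573941 -0.22272979]
-10 [ 0.45461524 -0.22183384]
-11 [ 0.45350689 -0.2209184 ]
-12 [ 0.45241468 -0.21998376]
-13 [ 0.45133894 -0.21903021]
block yaw -12.33390121260112
[ 0.1582615  -0.65602525  0.23097093] 0.3
```

Emit:
carry_out:
  targets: [0,30,40,0,8,0,30,40,0,8,0,30,40,0,8,0,30,40,0,8,0,30,40,0,8,0,30,40,0,8,0,30,40,0,8,0,30,40,0,8,0,13,47,0,0,0,13,47,0,0,0,13,47,0,0,0,13,47,0,0,0,13,47,0,0,0,13,47,0,0,0,13,47,0,0,0,13,47,0,0,0,3,40,-30,0,60,0,33,-30,0,60,0,0,-20,0,60,0,0,0,0]

```text
t: 2.3
eef_pos: [0.5032, 0.1132, 0.1489]
tool_rot: [-0.001, 0.779, 0.627, -0.002]
contact_force: [-0.4, -0.7, 0.0]
gripper_width: 0.767
grasp_force: 0.0
```

Emit:
carry_out:
  targets: [60,2,-0.5,-30,0,60,0,0,-30,0,60,0,0,-24,0,60,0,0,-12,0,60,0,0,0,0,255,0,0,0,0,255,0,0,0,0,255,0,0,0,0,255,0,0,0,0,255,0,0,0,0,255,0,0,0,0,255,0,0,0,0]
  newtons: 40

```text
t: 3.5
eef_pos: [0.5082, 0.1124, 0.0567]
tool_rot: [0.001, 0.78, 0.626, 0.001]
contact_force: [-0.3, -1.1, 7.1]
gripper_width: 0.237
grasp_force: 38.8
```

Emit:
carry_out:
  targets: [255,0,0,10,0,255,0,0,20,0,255,0,0,30,0,255,0,0,30,0,255,0,0,10,0,255,0,0,0,0,255,0,0,0,0]

```text
t: 4.2
eef_pos: [0.5068, 0.1118, 0.1548]
tool_rot: [-0.0, 0.78, 0.626, -0.0]
contact_force: [-0.0, 0.2, -1.1]
gripper_width: 0.239
grasp_force: 39.5
```

```bash
python3 - <<'E'
from h import *
o=bot.get_obs();print(o['eef_pos'],o['contact_force'],o['gripper_width'])
S=cam('scene');T=cam('top')
u,v=map(int,proj(S,o['eef_pos']));print(u,v,proj(T,o['eef_pos']))
a=cv2.resize(S['frame'][v-55:v+45,u-50:u+50,::-1],(600,600)[:2],interpolation=cv2.INTER_CUBIC)
cv2.imwrite('pics/g1.png',a)
E
```

```text
[0.50683344 0.11181009 0.1548068 ] [-0.02818482  0.18114961 -1.09406977] 0.2393728253272636
329 212 (np.float64(250.7334052088905), np.float64(219.167608221752))
```

View pics/g1.png

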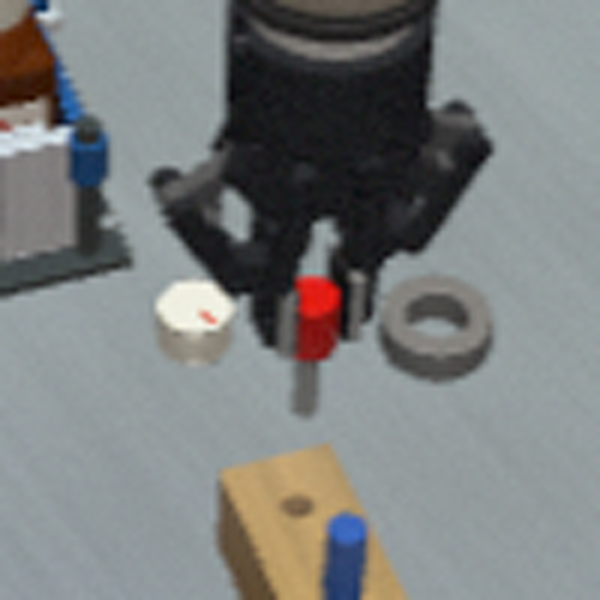

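The pin is held, with its shank tip at crop (303,412) and the empty hole at (298,506). I'll check the tilt and offset against the hand axis.

```bash
python3 - <<'E'
from h import *
o=bot.get_obs();e=o['eef_pos'];S=cam('scene');T=cam('top')
C=lambda p:[round((a-b+.4)*6) for a,b in zip(proj(S,p),(279,157))]
for dz in(.025,0,-.003,-.02,-.045):print(dz,C(e+[0,0,dz]))
print('hole scene onz',onz(S,279+298/6-.4,157+506/6-.4,.05))
g=cv2.cvtColor(T['frame'],cv2.COLOR_RGB2GRAY); print(proj(T,[.505,.1127,.05]))
x=S['frame'][215:230,322:342].astype(int); 
for r in range(0,15,2): print(r+215,x[r].sum(1)//3)
E
```

```text
0.025 [310, 293]
0 [308, 337]
-0.003 [307, 342]
-0.02 [305, 371]
-0.045 [303, 412]
hole scene onz [0.50606946 0.11221047 0.05      ]
(np.float64(252.75137587625812), np.float64(224.43400717155055))
215 [157 154 129  98 101  94  69  56  64  61  62  55 110 148 160 159 156 158
 158 157]
217 [156 161 159 156 152 155 115  80  77  71 112 148 155 158 159 156 157 157
 158 158]
219 [157 157 160 159 160 159 119  92  96  94 137 158 158 159 158 157 158 158
 157 156]
221 [158 158 157 158 157 145 109  93  98  91 138 158 158 156 159 155 157 158
 159 157]
223 [157 159 158 158 156 145 111  96  97 101 141 157 159 156 158 155 158 155
 155 156]
225 [155 158 157 159 158 156 121 100  96 113 143 153 157 154 157 158 158 156
 154 154]
227 [159 157 155 155 158 156 156 153 153 157 157 156 153 156 157 156 156 157
 154 154]
229 [152 156 158 155 157 155 157 158 157 155 156 159 157 157 153 155 156 155
 156 154]
```

Emit:
carry_out:
  targets: [255,0,0,40,0,255,-5,-30,35,0,255,-8,-46,0,0,255,-8,-46,0,0,255,-8,-46,0,0,255,-8,-46,0,0,255,-8,-46,0,0,255,-8,-46,0,0,255,-8,-26,0,0,255,0,0,-20,0,255,0,0,-30,0,255,0,0,-30,0,255,0,0,0,0,255,0,0,0,0,255,0,0,0,0]

```text
t: 5.9
eef_pos: [0.4474, -0.2199, 0.1516]
tool_rot: [0.001, 0.779, 0.626, 0.0]
contact_force: [0.0, -0.1, 0.2]
gripper_width: 0.239
grasp_force: 39.5
```

```bash
python3 - <<'E'
from h import *
o=bot.get_obs();e=o['eef_pos'];print(e,o['contact_force'],o['tool_rot'])
S=cam('scene');T=cam('top')
u,v=map(int,proj(S,e));print(u,v)
a=cv2.resize(S['frame'][v-45:v+55,u-60:u+40,::-1],(400,400),interpolation=cv2.INTER_CUBIC)
u2,v2=map(int,proj(T,e));print(u2,v2, proj(T,e),proj(T,e-[0,0,.048]))
b=cv2.resize(T['frame'][v2-35:v2+15,u2-25:u2+25,::-1],(400,400),interpolation=cv2.INTER_CUBIC)
b=cv2.resize(T['frame'][v2-30:v2+30,u2-30:u2+30,::-1],(400,400),interpolation=cv2.INTER_CUBIC)
cv2.imwrite('pics/g2.png',np.hstack([a,b]))
E
```

```text
[ 0.44737606 -0.21990636  0.15162197] [ 0.0264613  -0.10032404  0.15768607] [8.25532240e-04 7.79422926e-01 6.26497393e-01 4.87403509e-04]
282 131
371 243 (np.float64(371.52601970803585), np.float64(243.3088442676043)) (np.float64(368.5994684533939), np.float64(244.72773708112038))
```

View pics/g2.png

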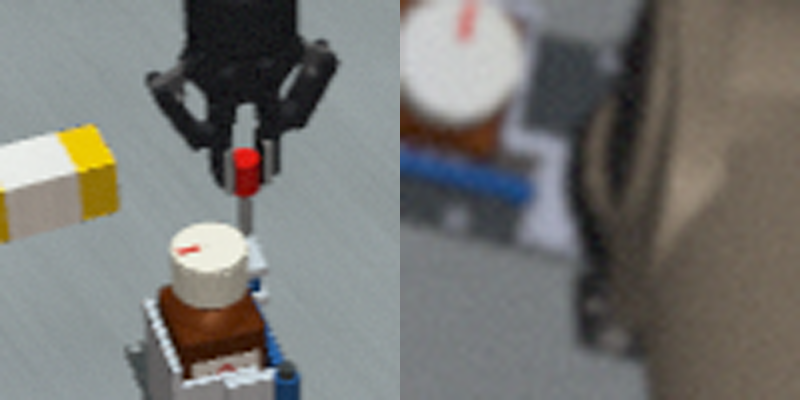

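```bash
python3 - <<'E'
from h import *
S=cam('scene')
g=cv2.cvtColor(S['frame'],cv2.COLOR_RGB2GRAY)
print(g[143:164,280:294])
for seat in((.454,-.22),(.452,-.2195),(.456,-.2205)):
    p=np.array([*seat,.086]); r=np.radians(-12);R=np.array([[np.cos(r),-np.sin(r),0],[np.sin(r),np.cos(r),0],[0,0,1]])
    print(seat,[np.round(proj(S,p+R@np.array(d)),1) for d in((-.018,.018,0),(-.018,-.018,0),(.018,.018,0),(-.018,.018,-.008))])
E
```

```text
[[225 170 107  90  92 137 155 156 154 153 154 153 153 153]
 [234 234 170  92 120 145 155 154 154 153 152 151 154 154]
 [234 234 207 178 184 186 164 157 155 156 153 154 152 152]
 [235 234 233 218 207 192 163 154 156 156 155 153 152 154]
 [235 235 235 216 202 207 191 162 154 153 155 153 155 153]
 [234 234 235 203 194 207 190 165 152 154 153 155 155 151]
 [234 236 223 207 202 209 207 174 152 156 154 155 155 156]
 [235 236 179 138 189 207 207 189 162 154 153 154 153 152]
 [235 181 137 148 188 205 208 205 173 152 153 153 152 154]
 [165 150 137 145 192 207 207 209 181 154 151 154 152 154]
 [141 131 127 147 167 169 158 139 133 144 152 152 151 152]
 [130 127 127 131 128 127 126 125 130 145 154 152 152 151]
 [132 130 122 122 112  98  87 133 153 151 155 152 150 151]
 [128 128 127 115  76  52  51 130 154 153 158 155 153 148]
 [129 130 126 114  86  61  52 148 164 152 155 155 154 150]
 [133 128 125  96  48  41  49 166 174 153 154 154 153 154]
 [131 127 110  74  64 167 201 207 191 162 152 154 153 154]
 [130 123  89  52  49 105 155 169 147 147 153 151 152 153]
 [109  76  55  48  48  66 114 128 124 142 152 155 153 151]
 [ 60  53  48  50  48  46  96 129 144 150 152 150 151 152]
 [ 54  49  48  48  52  44  69 129 153 155 154 152 149 150]]
(0.454, -0.22) [array([288.5, 152.7]), array([284.6, 145.2]), array([276.5, 155.4]), array([288.5, 154.8])]
(0.452, -0.2195) [array([289.2, 152.6]), array([285.3, 145. ]), array([277.2, 155.3]), array([289.2, 154.7])]
(0.456, -0.2205) [array([287.8, 152.9]), array([283.9, 145.3]), array([275.8, 155.6]), array([287.8, 155. ])]
```

Emit:
carry_out:
  targets: [255,6.5,0,0,0,255,0,0,0,0,255,0,0,-6,0,255,0,0,-6,0,255,0,0,-4,0,255,0,0,-4,0,255,0,0,-3,0,255,0,0,0,0,255,0,0,0,0]

```text
t: 6.95
eef_pos: [0.4534, -0.2198, 0.1274]
tool_rot: [0.0, 0.779, 0.626, 0.0]
contact_force: [2.9, -0.9, -2.3]
gripper_width: 0.238
grasp_force: 39.4
```

Emit:
carry_out:
  targets: [255,0.8,-0.2,0,0,255,0,0,-4,0,255,0,0,-4,0,255,0,0,-4,0,255,0,0,0,0,255,0,0,0,0]

```text
t: 7.55
eef_pos: [0.4536, -0.2199, 0.1151]
tool_rot: [-0.0, 0.779, 0.626, 0.0]
contact_force: [2.4, -0.5, -3.0]
gripper_width: 0.24
grasp_force: 39.5
```

Emit:
carry_out:
  targets: [255,0.5,0,-4,0,255,0,0,-4,0,255,0,0,-4,0,255,0,0,-4,0,255,0,0,-4,0,255,0,0,-2,0,255,0,0,-1,0,255,0,0,0,0,255,0,0,0,0]

```text
t: 8.45
eef_pos: [0.4539, -0.2199, 0.0927]
tool_rot: [-0.0, 0.78, 0.626, -0.0]
contact_force: [-0.7, 1.5, 3.6]
gripper_width: 0.24
grasp_force: 40.3
```

Emit:
carry_out:
  targets: [255,0,0,-1,0,255,0,0,-1,0,255,0,0,0,0,255,0,0,0,0,255,0,0,0,0]

```text
t: 8.95
eef_pos: [0.454, -0.2199, 0.0925]
tool_rot: [0.0, 0.78, 0.626, -0.001]
contact_force: [-8.4, 3.4, 25.3]
gripper_width: 0.242
grasp_force: 42.4
```

Emit:
carry_out:
  targets: [255,0,0,1,0,120,0,0,0,0,120,0,0,0,0,120,0,0,0,0,120,0,0,0,0,120,0,0,15,0,120,0,0,20,0,120,0,0,40,0,60,0,0,40,0,0,0,0,30,0,0,0,0,20,0,0,0,0,0,0]

```text
t: 10.15
eef_pos: [0.4558, -0.2205, 0.2593]
tool_rot: [0.003, 0.78, 0.626, 0.001]
contact_force: [0.4, 0.3, -0.7]
gripper_width: 0.997
grasp_force: 0.0
```

```bash
python3 - <<'E'
from h import *
o=bot.get_obs();e=o['eef_pos'];print(e,o['q'],o['gripper_width'])
S=cam('scene')
a=cv2.resize(S['frame'][100:200,225:325,::-1],(600,600),interpolation=cv2.INTER_CUBIC)
cv2.imwrite('pics/g3.png',a)
E
```

```text
[ 0.45583447 -0.22051623  0.25926408] [ 0.74148234  0.20289839 -0.47199291  1.89690369  0.10643125  1.06036728
  0.00903387] 0.9967065065218812
```

View pics/g3.png

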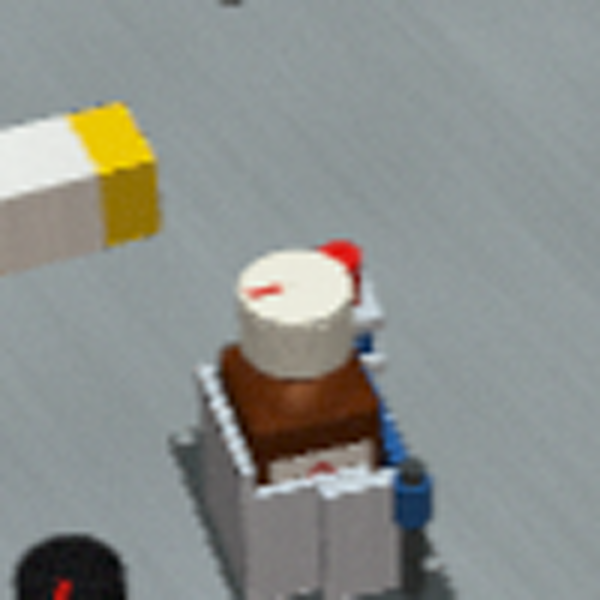

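Emit:
carry_out:
  targets: [0,26,31,0,0,0,26,31.5,0,0,0,0,0,-40,0,0,0,0,-40,0,0,0,0,-30,0,0,0,0,-22,0,0,0,0,0,0,0,0,0,0,0]

```text
t: 11.0
eef_pos: [0.5056, -0.1571, 0.1236]
tool_rot: [-0.001, 0.779, 0.627, -0.0]
contact_force: [-0.9, -0.1, 0.4]
gripper_width: 0.999
grasp_force: 0.0
```

Emit:
carry_out:
  targets: [0,2.4,-0.9,3,0,0,0,0,0,0,255,0,0,0,0,255,0,0,0,0,255,0,0,0,0,255,0,0,0,0,255,0,0,0,0,255,0,0,0,0]
  newtons: 60

```text
t: 11.8
eef_pos: [0.5095, -0.1586, 0.1281]
tool_rot: [0.001, 0.78, 0.626, 0.001]
contact_force: [1.1, -0.0, 5.9]
gripper_width: 0.6
grasp_force: 62.0
```

Emit:
carry_out:
  targets: [255,0,0,-1.5,0,255,0,0,-1.5,0,255,0,0,-1,0,255,0,0,0,0,255,0,0,0,0]

```text
t: 12.3
eef_pos: [0.5098, -0.1587, 0.1244]
tool_rot: [0.001, 0.78, 0.626, 0.001]
contact_force: [0.9, -0.4, 7.7]
gripper_width: 0.605
grasp_force: 62.3
```

Emit:
carry_out:
  targets: [255,0,0,-1.5,0,255,0,0,-1,0,255,0,0,0,0,255,0,0,0,0]

```text
t: 12.7
eef_pos: [0.5099, -0.1587, 0.123]
tool_rot: [0.001, 0.78, 0.626, 0.001]
contact_force: [-3.5, -0.4, 18.6]
gripper_width: 0.599
grasp_force: 63.5
```

Emit:
carry_out:
  targets: [255,0,0,0,5,255,0,0,0,7,255,0,0,0,7,255,0,0,0,7,255,0,0,0,7,255,0,0,0,7,255,0,0,0,7,255,0,0,0,7,255,0,0,0,7,255,0,0,0,4,255,0,0,0,0,255,0,0,0,0]

```text
t: 13.9
eef_pos: [0.5099, -0.1587, 0.123]
tool_rot: [0.001, 0.321, 0.947, -0.0]
contact_force: [-3.1, -0.2, 19.1]
gripper_width: 0.598
grasp_force: 63.4
```

```bash
python3 - <<'E'
from h import *
o=bot.get_obs();print(o['eef_pos'],o['tool_rot'],o['torque'])
T=cam('top');S=cam('scene')
a=cv2.resize(S['frame'][105:185,225:325,::-1],(500,400),interpolation=cv2.INTER_CUBIC)
cv2.imwrite('pics/g4.png',a)
E
```

```text
[ 0.50987338 -0.15870146  0.1229701 ] [ 1.40563118e-03  3.20809352e-01  9.47142657e-01 -4.12669418e-04] [-0.12790762  0.77631531  0.11292737]
```

View pics/g4.png

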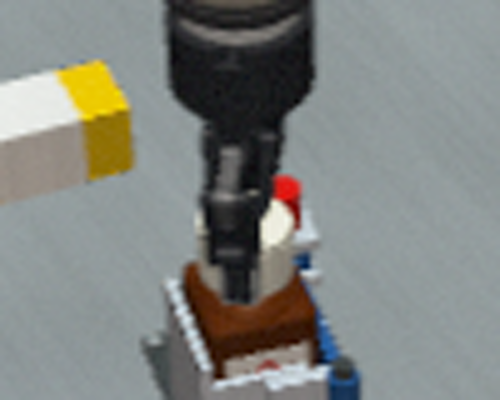

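The tool has turned 65°, with no sign of slip. I'll lift gently and watch the vertical force.

Emit:
carry_out:
  targets: [255,0,0,2,0,255,0,0,2,0,255,0,0,2,0,255,0,0,2,0,255,0,0,2,0,255,0,0,0,0,255,0,0,0,0]

```text
t: 14.7
eef_pos: [0.508, -0.1583, 0.1306]
tool_rot: [-0.001, 0.321, 0.947, -0.0]
contact_force: [-1.9, -0.4, 3.5]
gripper_width: 0.598
grasp_force: 62.7
```

Emit:
carry_out:
  targets: [255,0,0,3,0,255,0,0,3,0,255,0,0,3,0,255,0,0,0,0,255,0,0,0,0]

```text
t: 15.2
eef_pos: [0.5085, -0.1582, 0.1399]
tool_rot: [-0.0, 0.321, 0.947, 0.0]
contact_force: [-0.5, -0.7, -0.2]
gripper_width: 0.6
grasp_force: 62.4
```

Emit:
carry_out:
  targets: [255,0,0,8,0,255,0,0,12,0,255,0,0,12,0,255,0,0,12,0,255,0,0,12,0,255,0,0,5,0,255,0,0,0,0,255,0,0,0,0,255,0,0,0,0,255,0,0,0,0]

```text
t: 16.2
eef_pos: [0.5082, -0.1583, 0.2003]
tool_rot: [-0.001, 0.321, 0.947, 0.0]
contact_force: [0.6, -0.3, -0.1]
gripper_width: 0.598
grasp_force: 62.4
```

```bash
python3 - <<'E'
from h import *
o=bot.get_obs();print(o['eef_pos'],o['contact_force'])
S=cam('scene')
a=cv2.resize(S['frame'][85:185,225:325,::-1],(600,600),interpolation=cv2.INTER_CUBIC)
cv2.imwrite('pics/g5.png',a)
E
```

```text
[ 0.50820172 -0.15828173  0.2003097 ] [ 0.60179865 -0.33592886 -0.09893422]
```

View pics/g5.png

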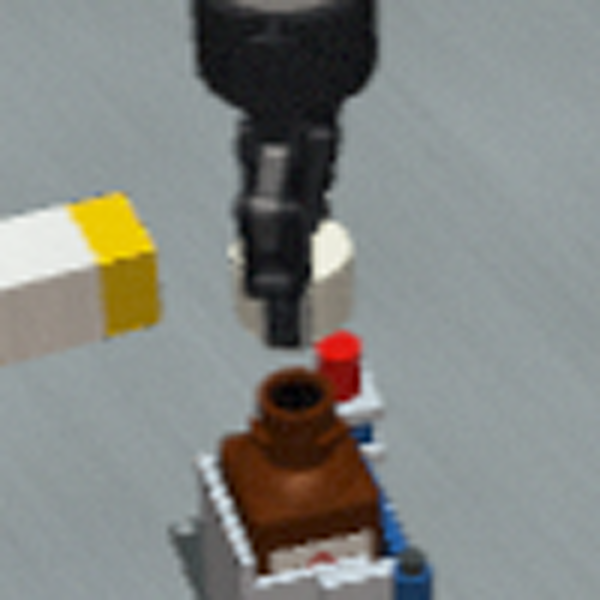

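The cap is off and held level above the open neck at (297,385). The pin is seated with its knob at (340,365), and the bottle is still in the holder.

```bash
python3 -c "
from station import bot
print(bot.hand_in())"
```

```text
the job is handed in; nothing more can be done
None
```

I handed the job in at about 16 s: the pin is seated in the fork, and the cap is unscrewed and held level about 5 cm above the mouth of the bottle, which still stands in its holder; no verdict came back.

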